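# Demagnetise steel sizing balls

## Task

Take the steel scoop by its handle, scoop at least two of the steel balls out of the tray, lower the loaded scoop through the slot in the top of the demagnetiser, and finish while still holding it there: upright, its bowl wholly below the guard plate, touching nothing of the machine. Spill no ball: each one ends in the scoop or stays in the tray. Do not disturb the jar, the wire spool or the blue bin.

Things in the scene. Friction and masses are not known exactly. Their poses are not given: they have to be found in the camera images.
- scoop: Bright steel dipping scoop, upright black rubber handle, about 0.2 kg, standing on the bench. Origin: centre of the bowl's outline, on its underside; z up, open lip to -x. Bowl 64 (x -32 to 32) by 42 (y) by 34 high, 2 mm sheet, closed at back and sides. Underside flat from x -4 to 32; from x -4 a ramp rises 23 degrees forward to the lip, so balls stay in when it is level.
- scoop_lip (a point): Middle of the lower edge of the scoop's lip, at x -32, y 0, z 12 mm of scoop; axes as scoop.
- scoop_grip (a point): Where to grip the scoop, at x 10, y 0, z 100 mm of scoop; axes as scoop. The handle is a straight bar 22 (x) by 14 (y, the flat sides to grip), centred on x 10, y 0, from z 48 to its top at z 125; a steel bracket joins it to the back wall. Hard pushes on the lip can turn the scoop between the fingers.
- scoop_bowl (a point): Point in the bowl of the scoop, at x +3, y 0, z 14 mm of scoop.
- tray: Narrow black plastic trough fixed to the bench, 220 (x) by 60 (y) by 40 high, walls 5 thick. Origin: centre of its underside; z up, x along its length, -x end nearer the robot. Inside 50 wide; flat floor at z 10 from x -75 to +105; from x -75 the -x end slopes up at 45 degrees to the rim. At the start the balls lie near the foot of the slope, x -75 to -5; the rest of the floor is empty.
- demag: Bench demagnetiser fixed to the bench: white cabinet 200 (x) by 160 (y) by 115 high, origin at the centre of its underside, z up; controls on its -x face. Its top is an aluminium guard plate 5 thick (z 110 to 115) with one straight-through slot centred on x 0, y 0: 72 long (x) by 44 wide (y). Under it a chamber 120 (x) by 88 (y) from z 10 (floor) to z 110.
- jar: Bystander: closed glass jar, 64 diameter, 100 high, origin at its base centre.
- spool: Bystander: copper wire spool standing on its flange, 56 diameter, 28 high, origin at its base centre.
- partbin: Bystander: loose open blue plastic bin 110 by 90 by 55, origin at its base centre.
- ball0_center (a point): Centre of one of the four equal steel balls, 18 mm diameter, 24 g, loose in the tray.
- ball1_center (a point): Centre of one of the four equal steel balls, 18 mm diameter, 24 g, loose in the tray.
- ball2_center (a point): Centre of one of the four equal steel balls, 18 mm diameter, 24 g, loose in the tray.
- ball3_center (a point): Centre of one of the four equal steel balls, 18 mm diameter, 24 g, loose in the tray.
There are look-alikes about, which are no part of the job. What is meant by the scoop is not green, pink or turquoise, and is the smaller of those in its own colour.

How it is judged:
On the way:
1. the held scoop, with at least two balls in its bowl, is lifted clear of the tray (contact force between the fingers and scoop above 2 N and (((distance between ball0_center and scoop_bowl below 0.036 m and z of ball0_center in the frame of scoop above 0.006 m) and (distance between ball1_center and scoop_bowl below 0.036 m and z of ball1_center in the frame of scoop above 0.006 m)) or ((distance between ball0_center and scoop_bowl below 0.036 m and z of ball0_center in the frame of scoop above 0.006 m) and (distance between ball2_center and scoop_bowl below 0.036 m and z of ball2_center in the frame of scoop above 0.006 m)) or ((distance between ball0_center and scoop_bowl below 0.036 m and z of ball0_center in the frame of scoop above 0.006 m) and (distance between ball3_center and scoop_bowl below 0.036 m and z of ball3_center in the frame of scoop above 0.006 m)) or ((distance between ball1_center and scoop_bowl below 0.036 m and z of ball1_center in the frame of scoop above 0.006 m) and (distance between ball2_center and scoop_bowl below 0.036 m and z of ball2_center in the frame of scoop above 0.006 m)) or ((distance between ball1_center and scoop_bowl below 0.036 m and z of ball1_center in the frame of scoop above 0.006 m) and (distance between ball3_center and scoop_bowl below 0.036 m and z of ball3_center in the frame of scoop above 0.006 m)) or ((distance between ball2_center and scoop_bowl below 0.036 m and z of ball2_center in the frame of scoop above 0.006 m) and (distance between ball3_center and scoop_bowl below 0.036 m and z of ball3_center in the frame of scoop above 0.006 m))) and height (world z) of scoop above 0.06 m), for 0.2 s.
At the end, for the whole second after the job is handed in: Fingers hold the scoop, 2+ balls in its bowl. Its origin is 16-65 mm above the machine's underside, within 25 mm along and 20 mm across the slot centre; tilt under 0.2 rad; under 1 N on the machine. Every ball is in the bowl or the tray (contact force between the fingers and scoop above 2 N and (((distance between ball0_center and scoop_bowl below 0.036 m and z of ball0_center in the frame of scoop above 0.006 m) and (distance between ball1_center and scoop_bowl below 0.036 m and z of ball1_center in the frame of scoop above 0.006 m)) or ((distance between ball0_center and scoop_bowl below 0.036 m and z of ball0_center in the frame of scoop above 0.006 m) and (distance between ball2_center and scoop_bowl below 0.036 m and z of ball2_center in the frame of scoop above 0.006 m)) or ((distance between ball0_center and scoop_bowl below 0.036 m and z of ball0_center in the frame of scoop above 0.006 m) and (distance between ball3_center and scoop_bowl below 0.036 m and z of ball3_center in the frame of scoop above 0.006 m)) or ((distance between ball1_center and scoop_bowl below 0.036 m and z of ball1_center in the frame of scoop above 0.006 m) and (distance between ball2_center and scoop_bowl below 0.036 m and z of ball2_center in the frame of scoop above 0.006 m)) or ((distance between ball1_center and scoop_bowl below 0.036 m and z of ball1_center in the frame of scoop above 0.006 m) and (distance between ball3_center and scoop_bowl below 0.036 m and z of ball3_center in the frame of scoop above 0.006 m)) or ((distance between ball2_center and scoop_bowl below 0.036 m and z of ball2_center in the frame of scoop above 0.006 m) and (distance between ball3_center and scoop_bowl below 0.036 m and z of ball3_center in the frame of scoop above 0.006 m))) and z of scoop in the frame of demag between 0.016 and 0.065 m and x of scoop in the frame of demag between -0.025 and 0.025 m and y of scoop in the frame of demag between -0.02 and 0.02 m and angle between scoop's own z axis and vertical below 0.2 rad and contact force between scoop and demag below 1 N and ((distance between ball0_center and scoop_bowl below 0.036 m and z of ball0_center in the frame of scoop above 0.006 m) or (x of ball0_center in the frame of tray between -0.105 and 0.105 m and y of ball0_center in the frame of tray between -0.025 and 0.025 m and z of ball0_center in the frame of tray between 0.012 and 0.06 m)) and ((distance between ball1_center and scoop_bowl below 0.036 m and z of ball1_center in the frame of scoop above 0.006 m) or (x of ball1_center in the frame of tray between -0.105 and 0.105 m and y of ball1_center in the frame of tray between -0.025 and 0.025 m and z of ball1_center in the frame of tray between 0.012 and 0.06 m)) and ((distance between ball2_center and scoop_bowl below 0.036 m and z of ball2_center in the frame of scoop above 0.006 m) or (x of ball2_center in the frame of tray between -0.105 and 0.105 m and y of ball2_center in the frame of tray between -0.025 and 0.025 m and z of ball2_center in the frame of tray between 0.012 and 0.06 m)) and ((distance between ball3_center and scoop_bowl below 0.036 m and z of ball3_center in the frame of scoop above 0.006 m) or (x of ball3_center in the frame of tray between -0.105 and 0.105 m and y of ball3_center in the frame of tray between -0.025 and 0.025 m and z of ball3_center in the frame of tray between 0.012 and 0.06 m))); the arm keeps its last pose, push and grip.
It fails at once if a ball is spilt onto the bench (height (world z) of any of ball0_center, ball1_center, ball2_center, ball3_center below 0.012 m).
It fails at once if the jar, spool or blue bin is moved by more than 20 mm (distance of any of jar, spool, partbin from where it was at the start of the episode above 0.02 m).
It also fails if it takes over 64 s, if anything falls off the work surface, if the arm or the gripper's body presses on something with over 40 N, if the wrist force passes 120 N, or if a joint passes its speed limit or range.

## Robot

A 6-joint arm with a two-finger parallel gripper is mounted at the origin on the work surface. World frame = base frame: x ahead of the robot, y to its left, z up, the work surface at z = 0. Lengths are in m, angles in rad, forces in N, time in s.
With the tool pointing down it reaches from about 0.25 to 0.725 m from the base axis. Payload 4 kg.
Tool frame: the origin (TCP) lies midway between the tips of the shut fingers; the grasp point (between the pads) lies grip_point_offset behind it (grip_point_offset is the distance from the TCP to the grasp point, in m); z points along the fingers, y is the line along which they close (so a half turn about z gives the same grasp; the last joint's range is limited). The gripper opens to 85 mm and grips with 20 to 120 N. Pads are 22 mm wide; open, the fingers measure 114 mm over their backs; the gripper's body (76 mm by 85 mm) begins 54 mm behind the grasp point. The pads swing forward as they close: fully open they stand 13 mm farther back than shut.
Start: joints at [1.136, 0.241, 0.005, 1.335, 0, 1.571], TCP at [0.211, 0.453, 0.231] pointing down, gripper open.
Joint ranges: [-2.72, 2.72], [-1.05, 1.87], [-1.09, 1.28], [-1.99, 2.15], [-1.42, 1.44], [-3.14, 3.14]. Speed limits (rad/s): [2.79, 2.79, 3.14, 3.14, 3.14, 3.14].

## Interface

Orientations are given as a unit quaternion [x, y, z, w].
In Python, from workcell import * gives the robot as it stands. The module is installed in compiled form; this text tells all that it offers.
- The arm moves only by the tool arm_command, never from a script. Its arguments are lists of equal length, an entry for each row: "slide": the shift along the tool's x, y, z in cm, a list of three; "spin": the turn about the tool's z in degrees. A call has exactly 5 rows; each row is the pose to reach, as a shift and turn from the pose commanded when the call began, along the tool's axes at that moment; what a row does not reach only later rows make up. A row lasts 1/8 s, in which the tool goes at most 62.5 mm and 10.7 degrees, less where a joint would pass 70% of its speed; a pose out of reach is approached as far as the arm can. A call with a gripper value outside its range is refused whole. "jaw" is the finger opening in cm, from 0 to 8.54, set as the call begins (left out, the last holds). The fingers move at their own pace and stop on an object; the grip force is fixed at half the most. Time passes only in rows, so rows that repeat a pose let the fingers close, or fill a call up. It gives the time, the measured TCP pose, the force, the opening and the grip force at its end, in the units of the state.
- get_obs(): the state, without advancing time (a new reading comes with each control period).
- camera(name): name is "scene" or "top" or "wrist"; returns a dict with "pixels" (420x560x3 uint8, red, green, blue), "range_z" (420x560 float32, m along the optical axis (not along the pixel's ray), 0 where there is no reading), "intrinsics" (3x3 intrinsics, pixels), "rvec" (rotation vector, rad) and "tvec" (3), from world to camera coordinates, as OpenCV has them. Camera axes: x right, y down, z forward; pixel columns grow to the right and rows downward; lengths in m; the calibration is good to about 2 mm. A picture is of the moment at which its call begins.
- job_done(): hands the job in; it is judged then, once.
Trained networks look in a picture, given as the dict that the camera call returned (one of the last four; its "shot" number tells which), for a name from the list of things; names that differ only in an ending like _2 or _b are one class to them, and where a whole thing is asked for, a point or a joint stands for the part that bears it (a point fixed in the world has none). Each returns a list of dicts, best first, with "confidence" (0 to 1); they miss things now and then, are a little off and sometimes report something else, mostly with a low value. They report only what shows in the picture. A call takes as long as a camera call. They do not tell look-alikes from the thing itself.
- recognise(picture, thing): "centre" ([column, row] in pixels, amid what is visible of it).
- landmark_of(picture, thing): "centre" ([column, row] in pixels: a listed point, or the origin of a listed thing).
The state is a dict: "clock": time; "joint_pos": joint angles; "joint_vel": joint speeds; "tau": joint torques, N m; "eef_pos": TCP position; "tool_rot": TCP orientation; "ft_force": force on the tool from outside, world axes, zero at the start; "ft_torque": the same for the moment, N m; "grip_width": finger opening in m; "grasp_force": force on a finger pad.
Only numpy, scipy, OpenCV 4.12 (cv2) and the standard library are available. Lean on these libraries where they do the work, as an engineer would, in place of code of your own. Each camera call takes 0.05 s, during which the arm holds its last target. There are 200 camera calls.

## Working session

There is one attempt and no reset: what is moved stays moved. The work goes in short steps, Python scripts to look and compute and a tool call to move; the robot and the scene stay as the last step left them, time stands still between calls to the robot, and variables do not carry over. Pictures are saved under pics/ and viewed, at most 10 in all, crops included, and the job is handed in when it is done.

Besides the shell and the picture viewer there is one more tool, called by a JSON object that holds its "name" and its "arguments". arm_command: Moves the arm, as the interface text tells. Its arguments: {"type":"object","properties":{"slide":{"type":"array","items":{"type":"array","items":{"type":"number"}}},"spin":{"type":"array","items":{"type":"number"}},"jaw":{"type":"number"}},"required":["slide","spin"]}

```bash
mkdir -p pics; cat > h.py <<'E'
from workcell import *
import numpy as np, cv2
from scipy.spatial.transform import Rotation as R
def shot(n,save=None):
    p=camera(n)
    if save: cv2.imwrite('pics/'+save+'.png',p['pixels'][:,:,::-1])
    return p
def ext(p): return R.from_rotvec(np.ravel(p['rvec'])).as_matrix(),np.ravel(p['tvec'])
def back(p,uv,z=None):
    """world point from depth at pixel"""
    u,v=uv; K=np.array(p['intrinsics']); Rm,t=ext(p)
    if z is None:
        w=p['range_z'][max(0,int(v)-1):int(v)+2,max(0,int(u)-1):int(u)+2]; w=w[w>0]; z=np.median(w) if len(w) else np.nan
    return Rm.T@(z*np.linalg.inv(K)@[u,v,1]-t)
def plane(p,uv,h):
    K=np.array(p['intrinsics']); Rm,t=ext(p)
    d=Rm.T@np.linalg.inv(K)@[uv[0],uv[1],1]; c=-Rm.T@t
    return c+d*(h-c[2])/d[2]
def cloud(p):
    K=np.array(p['intrinsics']); Rm,t=ext(p); z=p['range_z']
    v,u=np.mgrid[:z.shape[0],:z.shape[1]]
    c=np.stack([u,v,np.ones_like(u)],-1).reshape(-1,3)@np.linalg.inv(K).T*z.reshape(-1,1)
    w=(c-t)@Rm; w[z.ravel()<=0]=np.nan
    return w.reshape(*z.shape,3)
E
python3 - <<'E'
from h import *
np.set_printoptions(precision=4,suppress=True)
o=get_obs();print(o)
for n in ['scene','top']:
    p=shot(n,n+'0'); print(n,'cam',-ext(p)[0].T@ext(p)[1])
    for th in ['scoop','scoop_grip','scoop_lip','tray','demag','jar','spool','partbin','ball0_center']:
        for r in landmark_of(p,th)[:5]: print(th,np.round(r['centre'],1),round(r['confidence'],2),back(p,r['centre']))
E
```

```text
{'clock': 0.0, 'joint_pos': array([ 1.136 ,  0.2414,  0.0037,  1.3352, -0.    ,  1.5708]), 'joint_vel': array([-0.0006,  0.0005, -0.0007,  0.0002,  0.0001,  0.0008]), 'tau': array([  0.0001, -37.2316,  25.241 ,   0.017 ,  -0.    ,   0.    ]), 'eef_pos': array([0.2103, 0.4529, 0.2304]), 'tool_rot': array([ 0.2157,  0.9765, -0.0011, -0.0002]), 'ft_force': array([-0.5648,  0.8142, -0.0757]), 'ft_torque': array([-0.0061, -0.0239, -0.0154]), 'grasp_force': 0.0, 'grip_width': 0.08515170737491677}
scene cam [1.1276 0.3633 0.726 ]
scoop [262.3 274.2] 0.96 [0.6604 0.0441 0.0359]
scoop [437.7 209. ] 0.91 [0.2624 0.3017 0.0433]
scoop [281.7 237.2] 0.74 [0.5302 0.0133 0.0181]
scoop [263.  193.9] 0.66 [ 0.4172 -0.1137  0.0158]
scoop [130.4 243.3] 0.62 [ 0.7328 -0.2768  0.0149]
scoop_grip [453. 170.] 0.94 [0.2455 0.3034 0.1529]
scoop_grip [114.6 209.5] 0.9 [ 0.7313 -0.2969  0.11  ]
scoop_grip [284.5 202.6] 0.88 [0.5201 0.0125 0.1189]
scoop_grip [264.6 229.1] 0.8 [0.64   0.0382 0.1495]
scoop_grip [260.6 162.7] 0.73 [ 0.4076 -0.1257  0.1068]
scoop_lip [287.3 222.9] 0.92 [ 0.4742 -0.0043  0.0108]
sco
[... 939 characters left out ...]
7 [0.5086 0.0079 0.1264]
scoop_grip [123.3 333.8] 0.76 [0.2311 0.3058 0.1751]
scoop_grip [259.2 148. ] 0.56 [0.6217 0.0335 0.1692]
scoop_lip [151.  352.4] 0.93 [0.1674 0.2865 0.0032]
scoop_lip [278.6 224.2] 0.68 [ 0.4717 -0.0116  0.0125]
scoop_lip [280.6 164.1] 0.62 [ 0.6184 -0.0155  0.0162]
tray [382.8 205.2] 0.59 [ 0.5203 -0.2654  0.0114]
demag [179.2 193.8] 0.59 [0.5438 0.2294 0.0107]
jar [308.7 114.2] 0.77 [ 0.7192 -0.0779  0.0982]
spool [280.  268.7] 0.97 [ 0.3649 -0.0154  0.0281]
partbin [248.  100.1] 0.94 [0.7818 0.0665 0.0045]
partbin [391.2 230.9] 0.45 [ 0.4565 -0.2813  0.0268]
partbin [270.  213.4] 0.3 [0.4988 0.0093 0.0027]
ball0_center [389.4 228.5] 0.36 [ 0.4624 -0.2777  0.0239]
```

View pics/scene0.png

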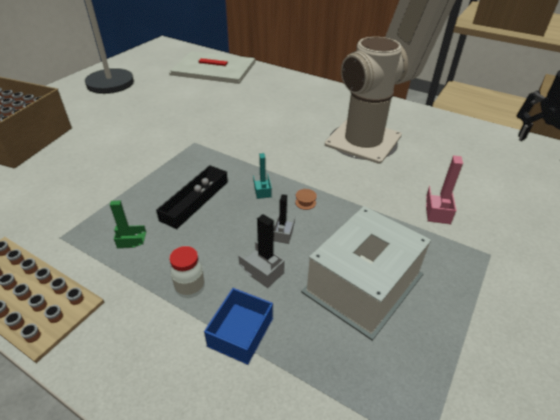

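View pics/top0.png

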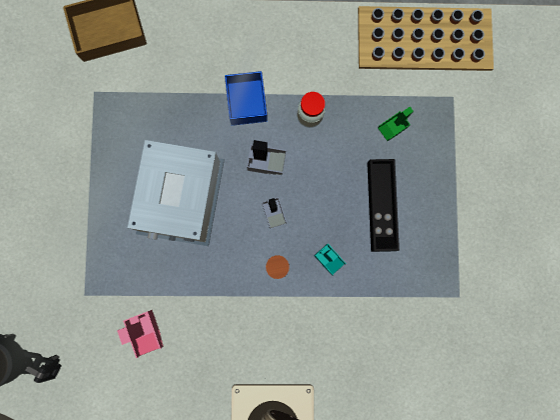

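Scene view: small steel scoop at (284,215), the big look-alike at (262,250), tray at (193,195) with the balls in its near half, demag at (365,265). Top view: small scoop handle at (272,204) with its lip at about (278,225), tray at (383,205) with four balls at (378–389,217–232), slot at (172,189). Next I'll measure the geometry.

```bash
python3 - <<'E'
from h import *
import workcell
np.set_printoptions(precision=4,suppress=True)
print([n for n in dir(workcell) if not n.startswith('_')], globals().get('grip_point_offset'))
def rect(P,name):
    c,s,a=cv2.minAreaRect((P[:,:2]*1000).astype(np.float32)); print(name,len(P),np.round(c,1),np.round(s,1),round(a,1),'z',np.median(P[:,2]))
for n in ['top','scene']:
    p=shot(n); W=cloud(p); print(n)
    def box(x0,x1,y0,y1,z0,z1):
        m=(W[...,0]>x0)&(W[...,0]<x1)&(W[...,1]>y0)&(W[...,1]<y1)&(W[...,2]>z0)&(W[...,2]<z1); return W[m]
    rect(box(.49,.54,-.02,.04,.112,.14),'handle')
    rect(box(.45,.54,-.04,.04,.008,.05),'bowl')
    rect(box(.35,.68,-.33,-.2,.03,.05),'trayrim')
    rect(box(.35,.68,-.33,-.2,.006,.05),'trayall')
    rect(box(.4,.75,.1,.4,.105,.125),'demagtop')
    P=box(.4,.75,.1,.4,.0,.1)
    rect(box(.5,.62,.19,.31,.0,.09),'slotinner')
    for th in ['ball0_center']:
        for r in recognise(p,th)[:6]: print(th,np.round(r['centre'],1),round(r['confidence'],2),back(p,r['centre']))
p=shot('wrist','wrist0'); print('wrist cam',-ext(p)[0].T@ext(p)[1],'view axis',ext(p)[0][2],'imgx',ext(p)[0][0]); print(p['intrinsics'])
E
```

```text
['Unreachable', 'camera', 'get_obs', 'grip_point_offset', 'job_done', 'landmark_of', 'recognise'] 0.0187
top
handle 68 [508.2   3.2] [22.1 13.6] 17.5 z 0.1262911715123624
bowl 214 [493.8  -0.7] [67.8 83.3] 79.9 z 0.013848904013443618
trayrim 803 [ 544.4 -261.9] [269.8  62.2] 1.6 z 0.04016737812893795
trayall 2924 [ 515.5 -264.8] [128.6 328.5] 89.9 z 0.014515695518190447
demagtop 5921 [539.3 227.2] [161.9 200.6] 81.0 z 0.11650026657294102
slotinner 615 [554.9 246.1] [47.7 77.7] 81.0 z 0.011600902130325108
ball0_center [389.3 230.1] 0.48 [ 0.4583 -0.2766  0.0273]
scene
handle 70 [511.4   4.1] [24.3 13.7] 18.1 z 0.12399646688036042
bowl 298 [501.9   1.3] [69.3 42.7] 18.7 z 0.025266597787554534
trayrim 723 [ 521.5 -261.4] [224.2  65.8] 2.8 z 0.03738095261963232
trayall 1999 [ 499.8 -263.6] [270.5  78.6] 6.1 z 0.024463999525622313
demagtop 5755 [541.2 227.9] [161.5 203.1] 81.1 z 0.11486299540249001
slotinner 445 [575.6 303.3] [13.9 88.5] 89.6 z 0.03473418656978826
wrist cam [0.1513 0.481  0.3749] view axis [ 0.2337 -0.1076 -0.9663] imgx [0.4211 0.907  0.0009]
[[304.9459   0.     277.323 ]
 [  0.     304.9459 205.6531]
 [  0.       0.       1.    ]]
```

```bash
cat >> h.py <<'E'
def plan(xyz,yang):
    """slide (cm, tool axes) and spin (deg) to TCP xyz with tool y at world angle yang (deg)"""
    o=get_obs(); Rm=R.from_quat(o['tool_rot']).as_matrix()
    s=Rm.T@(np.array(xyz)-o['eef_pos'])*100; a=np.degrees(np.arctan2(Rm[1,1],Rm[0,1]))
    sp=-((yang-a+180)%360-180)
    print('slide',np.round(s,2),'spin',round(sp,2),'tooly',round(a,2),'z',Rm[:,2].round(4),'eef',o['eef_pos'].round(4),'t',round(o['clock'],2))
    return s,sp
E
python3 -c "
from h import *
plan([.505,.003,.20],108)"
```

```text
slide [-45.68 -28.46   3.13] spin -42.91 tooly 65.09 z [ 0.  0. -1.] eef [0.2106 0.4535 0.2313] t 1.25
```

View pics/wrist0.png

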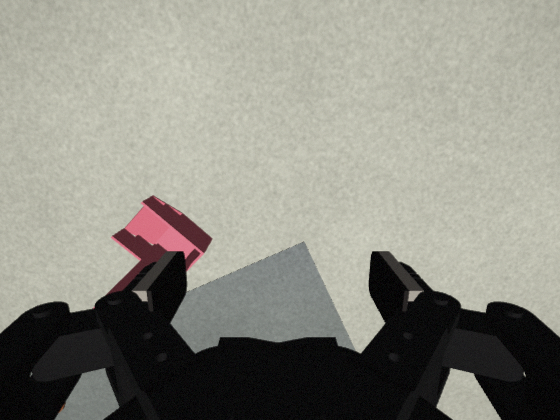

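The wrist view shows the pink scoop at (160,235) and the open fingers at the bottom. Now I'll move over the steel scoop.

{"name": "arm_command", "arguments": {"slide": [[-5,-3.1,0],[-10,-6.2,0],[-15,-9.3,0],[-20,-12.4,0],[-25,-15.6,0]], "spin": [-8,-17,-26,-35,-42.9]}}

```text
clock: 1.88
eef_pos: [0.3686, 0.2122, 0.2316]
tool_rot: [-0.152, 0.988, 0.0, 0.001]
ft_force: [0.9, 1.5, 0.3]
grip_width: 0.0853
grasp_force: 0.0
```

```bash
python3 -c "
from h import *
plan([.505,.003,.20],108)"
```

```text
slide [ -6.7  -24.06   3.16] spin -0.46 tooly 107.54 z [ 9.e-04  6.e-04 -1.e+00] eef [0.3686 0.2122 0.2316] t 1.88
```

{"name": "arm_command", "arguments": {"slide": [[-1.6,-5.8,0.8],[-3.2,-11.6,1.6],[-4.8,-17.4,2.4],[-6.3,-23.4,3.1],[-6.3,-23.4,3.1]], "spin": [0,0,0,0,0]}}

```text
clock: 2.5
eef_pos: [0.4985, 0.0052, 0.1993]
tool_rot: [-0.147, 0.989, -0.0, -0.0]
ft_force: [-0.2, 1.0, 0.1]
grip_width: 0.0851
grasp_force: 0.0
```

```bash
python3 - <<'E'
from h import *
np.set_printoptions(precision=4,suppress=True)
plan([.508,.003,.0813],108)
p=shot('wrist','wrist1'); W=cloud(p)
print('cam',-ext(p)[0].T@ext(p)[1])
m=(abs(W[...,0]-.51)<.04)&(abs(W[...,1]-.004)<.03)&(W[...,2]>.112)&(W[...,2]<.14); P=W[m]
if len(P): print(cv2.minAreaRect((P[:,:2]*1000).astype(np.float32)),len(P),np.median(P[:,2]))
for th in ['scoop_grip','scoop_lip','scoop']:
    for r in landmark_of(p,th)[:2]: print(th,np.round(r['centre'],1),round(r['confidence'],2),back(p,r['centre']))
E
```

```text
slide [-0.85 -0.48 11.8 ] spin -1.14 tooly 106.86 z [-0.0006 -0.0006 -1.    ] eef [0.4985 0.0052 0.1993] t 2.5
cam [ 0.436  -0.0135  0.343 ]
((508.4161071777344, 4.086713790893555), (22.444177627563477, 13.848433494567871), 18.560016632080078) 597 0.1258580525740746
scoop_grip [141.5  20.1] 0.94 [ 0.3996 -0.1147  0.125 ]
scoop_grip [271.8 217.2] 0.71 [0.5008 0.002  0.1264]
scoop_lip [273.1 154.8] 0.97 [ 0.4684 -0.0083  0.0016]
scoop_lip [ 11.7 274.2] 0.78 [ 0.7002 -0.2735  0.0031]
scoop [179.5  44.9] 0.92 [ 0.3903 -0.1302  0.0039]
scoop [260.1 287.6] 0.67 [0.6293 0.023  0.0035]
```

View pics/wrist1.png

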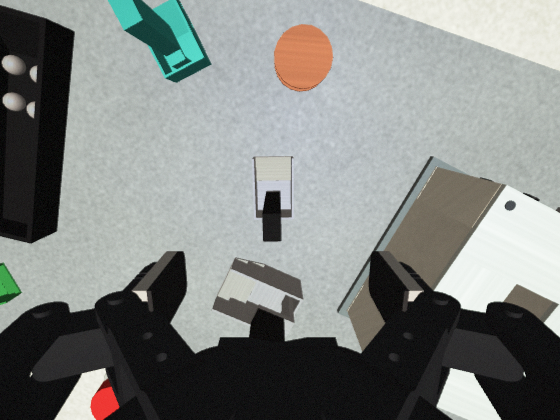

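The wrist view shows the steel scoop with its handle at (272,215) and lip at (273,158), between the fingers. The handle measures (0.508, 0.004), top at z 0.126 and yaw about 18.5°, which agrees with the text. I'll go down now.

{"name": "arm_command", "arguments": {"slide": [[-0.3,0,3],[-0.3,0,6],[-0.4,0,8],[-0.4,0,9],[-0.4,0,9]], "spin": [-0.5,-0.5,-0.5,-0.5,-0.5]}}

```text
clock: 3.32
eef_pos: [0.5005, 0.011, 0.1103]
tool_rot: [-0.155, 0.988, 0.0, -0.0]
ft_force: [0.7, -0.3, -0.3]
grip_width: 0.0855
grasp_force: 0.0
```

```bash
python3 - <<'E'
from h import *
plan([.509,.004,.0813],108.5)
E
```

```text
slide [-0.6  -0.93  2.9 ] spin -0.65 tooly 107.85 z [-7.e-04  0.e+00 -1.e+00] eef [0.5005 0.011  0.1103] t 3.33
```

{"name": "arm_command", "arguments": {"slide": [[-0.3,-0.5,0],[-0.6,-0.9,0],[-0.6,-0.9,1.5],[-0.6,-0.9,2.9],[-0.6,-0.9,2.9]], "spin": [-0.6,-0.6,-0.6,-0.6,-0.6]}}

```text
clock: 3.95
eef_pos: [0.5076, 0.0032, 0.0792]
tool_rot: [-0.159, 0.987, 0.0, -0.002]
ft_force: [-0.4, -0.3, -0.0]
grip_width: 0.0854
grasp_force: 0.0
```

```bash
python3 - <<'E'
from h import *
plan([.509,.004,.0813],108.5)
p=shot('wrist'); W=cloud(p)
m=(abs(W[...,0]-.51)<.04)&(abs(W[...,1]-.004)<.03)&(W[...,2]>.115)&(W[...,2]<.135); P=W[m]
if len(P): print(cv2.minAreaRect((P[:,:2]*1000).astype(np.float32)),len(P),np.median(P[:,2]))
plan([.509,.004,.0813],108.5)
E
```

```text
slide [-0.16  0.03 -0.21] spin -0.17 tooly 108.33 z [-0.0046  0.     -1.    ] eef [0.5076 0.0032 0.0792] t 3.95
((508.35302734375, 3.899264335632324), (23.400468826293945, 14.034111022949219), 17.843626022338867) 2582 0.12582980981679548
slide [-0.09  0.05 -0.12] spin -0.16 tooly 108.34 z [-0.0029  0.     -1.    ] eef [0.5083 0.0032 0.0801] t 4.0
```

{"name": "arm_command", "arguments": {"slide": [[0,0,-0.1],[0,0,-0.1],[0,0,-0.1],[0,0,-0.1],[0,0,-0.1]], "spin": [0,0,0,0,0], "jaw": 0.5}}

```text
clock: 4.62
eef_pos: [0.5096, 0.0034, 0.0826]
tool_rot: [-0.159, 0.987, 0.0, 0.0]
ft_force: [-0.4, 0.7, 2.0]
grip_width: 0.0135
grasp_force: 58.9
```

{"name": "arm_command", "arguments": {"slide": [[0,0,-0.1],[0,0,-0.2],[0,0,-0.5],[0,0,-1],[0,0,-2]], "spin": [0,0,0,0,0]}}

```text
clock: 5.25
eef_pos: [0.5092, 0.0032, 0.1025]
tool_rot: [-0.159, 0.987, 0.0, -0.0]
ft_force: [0.4, -0.2, -2.8]
grip_width: 0.0135
grasp_force: 58.4
```

```bash
python3 - <<'E'
from h import *
np.set_printoptions(precision=4,suppress=True)
plan([.56,-.261,.18],92)
W=cloud(shot('top'))
def fit(W,m,n):
    P=W[m]; c,s,a=cv2.minAreaRect((P[:,:2]*1000).astype(np.float32)); print(n,len(P),np.round(c,1),np.round(s,1),round(a,2),np.median(P[:,2]))
T=[W,cloud(shot('scene'))]
for W in T:
    m=(W[...,0]>.35)&(W[...,0]<.66)&(abs(W[...,1]+.262)<.042)&(W[...,2]>.034)&(W[...,2]<.046)
    fit(W,m,'rim')
    P=W[m]
    # per-slice edges
    for x in np.arange(.43,.62,.03):
        q=P[abs(P[:,0]-x)<.012]
        print(round(x,3),np.percentile(q[:,1],[1,50,99]) if len(q)>5 else None)
    print('x ext',np.percentile(P[:,0],[0,.5,2,98,99.5,100]))
    # balls
E
```

```text
slide [  3.49 -26.68  -7.75] spin 16.34 tooly 108.34 z [-0.0009 -0.0001 -1.    ] eef [0.5092 0.0032 0.1025] t 5.25
rim 659 [ 519.4 -262.6] [220.1  61.8] 1.93 0.04060646403713166
0.43 [-0.2946 -0.2668 -0.235 ]
0.46 [-0.2948 -0.2887 -0.2343]
0.49 [-0.2929 -0.2382 -0.233 ]
0.52 [-0.2929 -0.287  -0.2319]
0.55 [-0.292  -0.2854 -0.2313]
0.58 [-0.2907 -0.2854 -0.231 ]
0.61 [-0.2901 -0.2347 -0.2287]
x ext [0.4099 0.41   0.4102 0.628  0.6286 0.6295]
rim 544 [ 522.  -260.9] [222.9  64.4] 2.36 0.038705925908946864
0.43 [-0.294  -0.2683 -0.2328]
0.46 [-0.2947 -0.2396 -0.2321]
0.49 [-0.2924 -0.2388 -0.2301]
0.52 [-0.2923 -0.285  -0.2307]
0.55 [-0.2915 -0.2842 -0.2286]
0.58 [-0.2888 -0.2345 -0.229 ]
0.61 [-0.2885 -0.235  -0.2276]
x ext [0.4103 0.4114 0.4134 0.6325 0.6331 0.6336]
```

The scoop is held. Tray centre is (0.5195, -0.262), yaw 2.1°. Moving above the empty half of the tray.

{"name": "arm_command", "arguments": {"slide": [[0,0,-4],[0.5,-5,-7.7],[1,-10.5,-7.7],[1.5,-16.5,-7.7],[2,-22,-7.7]], "spin": [0,4,8,12,16.3]}}

```text
clock: 5.98
eef_pos: [0.5602, -0.2138, 0.1797]
tool_rot: [-0.017, 1.0, -0.0, 0.001]
ft_force: [1.1, 0.4, -2.4]
grip_width: 0.0132
grasp_force: 59.5
```

```bash
python3 -c "
from h import *
plan([.5752,-.2602,.15],92.1)"
```

```text
slide [-1.35 -4.68  2.97] spin -0.21 tooly 91.89 z [ 1.e-03 -3.e-04 -1.e+00] eef [ 0.5602 -0.2138  0.1797] t 5.97
```

{"name": "arm_command", "arguments": {"slide": [[-0.7,-2.3,0],[-1.4,-4.7,1],[-1.4,-4.7,2],[-1.4,-4.7,3],[-1.4,-4.7,3]], "spin": [-0.2,-0.2,-0.2,-0.2,-0.2]}}

```text
clock: 6.6
eef_pos: [0.5744, -0.257, 0.148]
tool_rot: [-0.02, 1.0, 0.001, -0.001]
ft_force: [-0.0, 0.5, -2.2]
grip_width: 0.0134
grasp_force: 59.6
```

```bash
cat > tr.py <<'E'
from h import *
import sys
np.set_printoptions(precision=4,suppress=True)
C=np.array([.5195,-.2622,0]);a=np.radians(2.1);M=np.array([[np.cos(a),np.sin(a),0],[-np.sin(a),np.cos(a),0],[0,0,1]])
p=shot('wrist',sys.argv[1]); W=(cloud(p)-C)@M.T
m=(abs(W[...,0])<.15)&(abs(W[...,1])<.045)&(W[...,2]>.034)&(W[...,2]<.046)
for x in (-.06,-.03,0,.03,.06,.09):
    q=W[m&(abs(W[...,0]-x)<.012)]
    if len(q)>10: print('rim',x,np.percentile(q[:,1],[1,99]),len(q))
hsv=cv2.cvtColor(p['pixels'],cv2.COLOR_RGB2HSV)
m=(abs(W[...,0])<.11)&(abs(W[...,1])<.024)&(W[...,2]>.0145)&(W[...,2]<.06)&(hsv[...,2]>90)
n,l,s,c=cv2.connectedComponentsWithStats(m.astype(np.uint8))
for i in range(1,n):
    if s[i,4]>15:
        q=W[l==i]; print('blob',c[i].round(),s[i,4],q.mean(0),q[:,2].max())
o=get_obs(); print('tcp in tray',M@(o['eef_pos']-C),o['ft_force'],o['grip_width'])
E
python3 - <<'E'
from h import *
plan([.5752,-.2602,.15],92.1)
E
python3 tr.py wrist2
```

```text
slide [-0.07 -0.32 -0.2 ] spin 0.2 tooly 92.3 z [-0.0027  0.0014 -1.    ] eef [ 0.5744 -0.257   0.148 ] t 6.6
rim -0.06 [-0.0288  0.0308] 523
rim -0.03 [-0.0289  0.0307] 465
rim 0 [-0.0291  0.0305] 427
rim 0.03 [-0.0294 -0.0244] 196
rim 0.06 [-0.0296 -0.0246] 170
rim 0.09 [-0.0299 -0.0248] 139
blob [259.  57.] 398 [-0.0625 -0.0113  0.0261] 0.029922708144074744
blob [291.  61.] 402 [-0.06    0.0145  0.0261] 0.03027685032640023
blob [261. 102.] 353 [-0.0284 -0.0097  0.0261] 0.030607745021645632
blob [289. 105.] 362 [-0.0259  0.0132  0.026 ] 0.03032442806402182
tcp in tray [0.0556 0.003  0.1489] [ 0.2655  0.3177 -1.7912] 0.013492668157997226
```

View pics/wrist2.png

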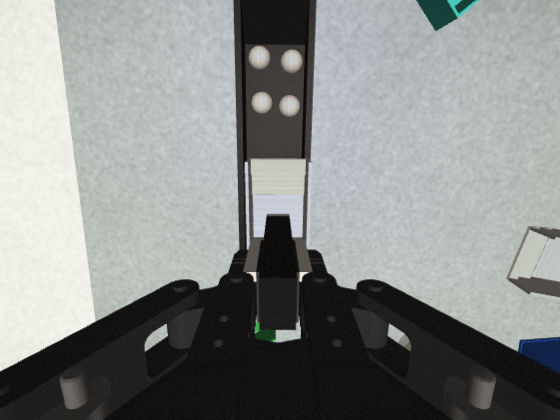

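The wrist view shows the four balls at (259,57), (291,61), (261,102) and (289,105), with the scoop's lip at (278,160) over the empty floor. The scoop is about 2 mm to +y of the tray axis, so I'll correct that and descend.

{"name": "arm_command", "arguments": {"slide": [[0,-0.25,0],[0,-0.25,1],[0,-0.25,2],[0,-0.25,2],[0,-0.25,2]], "spin": [0.4,0.4,0.4,0.4,0.4]}}

```text
clock: 7.28
eef_pos: [0.5754, -0.2608, 0.1291]
tool_rot: [-0.016, 1.0, 0.0, -0.0]
ft_force: [0.2, -0.8, -1.5]
grip_width: 0.0136
grasp_force: 59.7
```

```bash
python3 tr.py wrist3;python3 - <<'E'
from h import *
plan([.5752,-.2594,.15],91.8)
E
```

```text
rim -0.06 [-0.0288  0.0309] 629
rim -0.03 [-0.0292  0.0306] 568
rim 0 [-0.0293  0.0305] 514
rim 0.03 [-0.0294  0.0303] 357
rim 0.06 [-0.0296  0.0302] 327
rim 0.09 [-0.0299  0.0301] 146
blob [262.  50.] 475 [-0.0624 -0.0113  0.0261] 0.02991377884004743
blob [296.  54.] 473 [-0.0598  0.0144  0.026 ] 0.030143004258394078
blob [264.  99.] 419 [-0.0283 -0.0098  0.0261] 0.030215470110693754
blob [294. 102.] 415 [-0.0259  0.0132  0.0262] 0.030112791856116452
blob [277. 194.] 3333 [ 0.041  -0.0002  0.0523] 0.059988898266199804
blob [299. 158.] 16 [0.0134 0.0148 0.0595] 0.05994864072358195
tcp in tray [ 0.0561 -0.0008  0.1294] [ 0.396   0.0763 -1.7133] 0.013410401818808027
slide [ 0.04  0.15 -2.06] spin 0.04 tooly 91.84 z [ 2.e-04 -1.e-04 -1.e+00] eef [ 0.5756 -0.2609  0.1294] t 7.33
```

{"name": "arm_command", "arguments": {"slide": [[0,0.1,1],[0,0.1,2],[0,0.1,3],[0,0.1,3.3],[0,0.1,3.3]], "spin": [0,0,0,0,0]}}

```text
clock: 7.95
eef_pos: [0.5753, -0.2598, 0.0958]
tool_rot: [-0.016, 1.0, 0.0, -0.0]
ft_force: [-0.1, -0.5, -2.7]
grip_width: 0.0129
grasp_force: 59.7
```

{"name": "arm_command", "arguments": {"slide": [[0,0,0.1],[0,0,0.2],[0,0,0.2],[0,0,0.2],[0,0,0.2]], "spin": [0,0,0,0,0]}}

```text
clock: 8.57
eef_pos: [0.5755, -0.2599, 0.0944]
tool_rot: [-0.016, 1.0, -0.0, 0.0]
ft_force: [0.1, -0.4, -2.7]
grip_width: 0.0132
grasp_force: 59.7
```

{"name": "arm_command", "arguments": {"slide": [[0,0,0.1],[0,0,0.15],[0,0,0.15],[0,0,0.15],[0,0,0.15]], "spin": [0,0,0,0,0]}}

```text
clock: 9.2
eef_pos: [0.5755, -0.2598, 0.0928]
tool_rot: [-0.016, 1.0, -0.0, 0.0]
ft_force: [0.1, -0.0, -1.9]
grip_width: 0.0133
grasp_force: 59.9
```

{"name": "arm_command", "arguments": {"slide": [[1,0,0.03],[2,0,0.03],[3,0,0.03],[4,0,0.03],[5,0,0.03]], "spin": [0,0,0,0,0]}}

```text
clock: 9.82
eef_pos: [0.5304, -0.2629, 0.0971]
tool_rot: [-0.016, 1.0, -0.002, 0.007]
ft_force: [8.2, 1.4, 15.5]
grip_width: 0.0133
grasp_force: 62.2
```

```bash
python3 tr.py wrist4
```

```text
rim -0.06 [-0.0289  0.0308] 741
rim -0.03 [-0.029   0.0306] 736
rim 0 [-0.0293  0.0304] 701
rim 0.03 [-0.0296  0.0302] 348
blob [262. 109.] 549 [-0.0633 -0.0113  0.0261] 0.03069880848801349
blob [300. 113.] 548 [-0.0608  0.0143  0.0261] 0.029653829728336207
blob [278. 184.] 4404 [-0.0106 -0.0006  0.0219] 0.059939444670813774
blob [247. 203.] 292 [-0.0044 -0.0204  0.0493] 0.05151454453819931
blob [308. 204.] 347 [-0.0033  0.0193  0.0486] 0.0510496666857743
tcp in tray [ 0.0095 -0.0012  0.0975] [ 2.3092  0.9538 11.6537] 0.01362400220975986
```

View pics/wrist4.png

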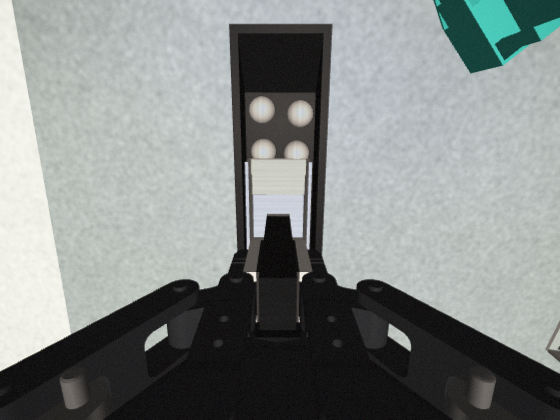

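The wrist view shows the lip at row 160 has ridden up onto the rear balls at (263,150) and (297,150). With the scoop level the lip sits above the ball centres, so it climbs them. I'll lift off, tilt the scoop nose-down by pressing its lip on the tray's outer side wall, scoop, then level it against the tray's inner end wall.

{"name": "arm_command", "arguments": {"slide": [[0,0,-0.5],[0,0,-1],[0,0,-3],[0,0,-5.5],[0,0,-8]], "spin": [0,0,0,0,0]}}

```text
clock: 10.5
eef_pos: [0.5242, -0.2611, 0.1718]
tool_rot: [-0.016, 1.0, 0.001, -0.002]
ft_force: [0.3, -0.6, -2.5]
grip_width: 0.0134
grasp_force: 59.6
```

```bash
python3 tr.py wrist5; python3 - <<'E'
from h import *
plan([.50,-.15,.13],180)
E
```

```text
rim -0.06 [-0.0288  0.031 ] 358
rim -0.03 [-0.0291  0.0309] 175
rim 0 [-0.0293 -0.028 ] 37
rim 0.03 [-0.0295 -0.0283] 30
blob [263. 122.] 295 [-0.0634 -0.0112  0.026 ] 0.029856105322338896
blob [291. 125.] 292 [-0.0609  0.0145  0.0261] 0.029804768959683814
blob [264. 149.] 263 [-0.0389 -0.0103  0.0262] 0.03042477371540498
blob [289. 149.] 264 [-0.0385  0.0128  0.0262] 0.030008914755979048
tcp in tray [ 0.0065 -0.      0.1759] [ 1.0687 -1.201   0.364 ] 0.013514760796109936
slide [ 2.25 11.28  4.57] spin -88.17 tooly 91.83 z [ 0.0023 -0.0015 -1.    ] eef [ 0.526  -0.262   0.1759] t 10.55
```

{"name": "arm_command", "arguments": {"slide": [[0,2,0],[0,4,0],[0,7,0],[0,9,0],[0,11,0]], "spin": [-10,-20,-30,-40,-50]}}

```text
clock: 11.18
eef_pos: [0.5207, -0.1506, 0.171]
tool_rot: [-0.44, 0.898, 0.001, -0.001]
ft_force: [-0.2, 0.4, -2.3]
grip_width: 0.0134
grasp_force: 59.7
```

{"name": "arm_command", "arguments": {"slide": [[0,0,0],[0,0,1],[0,0,2],[0,0,3],[0,0,4]], "spin": [-10,-20,-30,-39,-39]}}

```text
clock: 11.8
eef_pos: [0.5209, -0.1513, 0.1309]
tool_rot: [0.712, -0.703, -0.001, 0.001]
ft_force: [-0.2, 0.6, -2.4]
grip_width: 0.0134
grasp_force: 59.7
```

```bash
python3 - <<'E'
from h import *
plan([.53,-.18,.0926],181.8)
E
```

```text
slide [ 2.88 -0.88  3.82] spin -1.07 tooly -179.27 z [-2.6e-03  5.0e-04 -1.0e+00] eef [ 0.5209 -0.1513  0.1309] t 11.8
```

{"name": "arm_command", "arguments": {"slide": [[0.5,-0.9,1],[1,-0.9,2],[2,-0.9,3],[2.9,-0.9,3.9],[2.9,-0.9,3.9]], "spin": [-1,-1,-1,-1,-1]}}

```text
clock: 12.42
eef_pos: [0.5305, -0.1811, 0.0925]
tool_rot: [0.718, -0.696, -0.001, 0.0]
ft_force: [0.3, -0.4, -2.7]
grip_width: 0.0133
grasp_force: 59.6
```

{"name": "arm_command", "arguments": {"slide": [[0.3,0,0],[0.7,0,0],[1,0,0],[1.4,0,0],[1.7,0,0]], "spin": [0,0,0,0,0]}}

```text
clock: 13.05
eef_pos: [0.5321, -0.1931, 0.0944]
tool_rot: [0.719, -0.695, -0.003, -0.004]
ft_force: [0.6, 13.6, 6.1]
grip_width: 0.0128
grasp_force: 60.8
```

{"name": "arm_command", "arguments": {"slide": [[0.4,0,0],[0.8,0,0],[1.2,0,0],[1.6,0,0],[2,0,0]], "spin": [0,0,0,0,0]}}

```text
clock: 13.68
eef_pos: [0.5332, -0.2134, 0.0945]
tool_rot: [0.719, -0.695, -0.002, -0.003]
ft_force: [-1.5, 10.9, 4.5]
grip_width: 0.0133
grasp_force: 60.1
```

```bash
cat > tilt.py <<'E'
from h import *
import sys
# tilt of the held scoop from wrist depth: points in tool frame
np.set_printoptions(precision=4,suppress=True)
p=shot('wrist',sys.argv[1]); o=get_obs()
Q=(cloud(p)-o['eef_pos'])@R.from_quat(o['tool_rot']).as_matrix()   # tool frame
hsv=cv2.cvtColor(p['pixels'],cv2.COLOR_RGB2HSV)
m=(abs(Q[...,1])<.015)&(Q[...,2]>.02)&(Q[...,2]<.1)&(Q[...,0]>-.05)&(Q[...,0]<.07)&(hsv[...,2]>110)
P=Q[m]; xs=np.arange(-.03,.062,.006)
for x in xs:
    q=P[abs(P[:,0]-x)<.003]
    if len(q)>8: print(round(x,3),'z below tcp',np.round(np.percentile(q[:,2],[10,50,90]),4),len(q))
print(o['eef_pos'],o['ft_force'],o['clock'])
E
python3 tilt.py wrist6
```

```text
-0.024 z below tcp [0.0762 0.0771 0.0781] 140
-0.018 z below tcp [0.0773 0.0783 0.0793] 303
-0.012 z below tcp [0.0775 0.0783 0.079 ] 273
-0.006 z below tcp [0.0761 0.0774 0.0782] 315
-0.0 z below tcp [0.0758 0.0767 0.0775] 290
0.006 z below tcp [0.0751 0.0759 0.0767] 296
0.012 z below tcp [0.0743 0.0752 0.0759] 194
[ 0.5332 -0.2141  0.0944] [-0.8776  8.9698  1.5375] 13.725
```

View pics/wrist6.png

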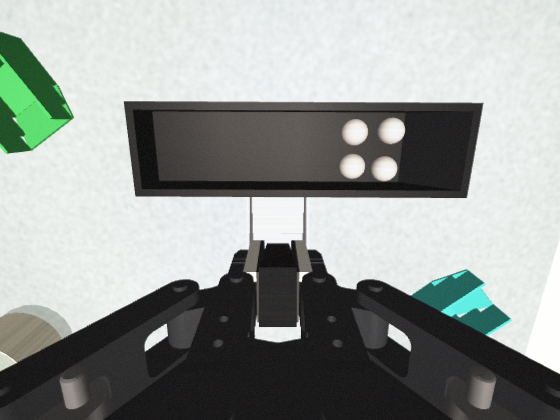

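The wrist view shows the scoop's ramp at (278,220) against the tray wall; the ramp is now 7.4° from flat, so the scoop is tilted 15.6°. All four balls are by the slope at (355,132), (391,130), (352,166) and (384,168). A little more tilt.

{"name": "arm_command", "arguments": {"slide": [[0.2,0,0],[0.4,0,0],[0.4,0,0],[0,0,0],[-2,0,0]], "spin": [0,0,0,0,0]}}

```text
clock: 14.35
eef_pos: [0.5322, -0.1979, 0.0937]
tool_rot: [0.718, -0.696, 0.001, 0.0]
ft_force: [0.2, 0.6, -1.9]
grip_width: 0.0134
grasp_force: 59.3
```

```bash
python3 tilt.py wrist7; python3 - <<'E'
from h import *
plan([.5752,-.2594,.15],91.8)
E
```

```text
-0.024 z below tcp [0.0753 0.0763 0.077 ] 75
-0.018 z below tcp [0.0762 0.0775 0.0784] 243
-0.012 z below tcp [0.0768 0.0776 0.0783] 282
-0.006 z below tcp [0.0758 0.0768 0.0777] 310
-0.0 z below tcp [0.0755 0.0763 0.0772] 287
0.006 z below tcp [0.0752 0.0759 0.0767] 305
0.012 z below tcp [0.0748 0.0906 0.0921] 475
0.018 z below tcp [0.0907 0.0916 0.0923] 292
0.024 z below tcp [0.0906 0.0915 0.0923] 276
0.03 z below tcp [0.0906 0.0915 0.0923] 189
0.036 z below tcp [0.0514 0.0522 0.0531] 46
[ 0.5315 -0.1944  0.0934] [-0.6602  3.2542 -2.6928] 14.4
slide [ 6.63 -4.15 -5.68] spin 90.11 tooly -178.09 z [-7.0e-04  1.9e-03 -1.0e+00] eef [ 0.5315 -0.1944  0.0934] t 14.4
```

{"name": "arm_command", "arguments": {"slide": [[0,0,-4],[0,0,-7],[0,0,-7],[2,-0.6,-7],[4,-1,-7]], "spin": [0,10,20,30,40]}}

```text
clock: 15.02
eef_pos: [0.5433, -0.2368, 0.1635]
tool_rot: [-0.435, 0.9, -0.0, -0.0]
ft_force: [0.9, 0.4, -2.9]
grip_width: 0.0134
grasp_force: 59.4
```

```bash
python3 - <<'E'
from h import *
plan([.5495,-.2604,.15],91.8)
E
```

```text
slide [ 1.46 -1.95  1.36] spin 49.78 tooly 141.58 z [-3.e-04 -6.e-04 -1.e+00] eef [ 0.5433 -0.2368  0.1635] t 15.03
```

{"name": "arm_command", "arguments": {"slide": [[0.4,-0.5,0],[0.8,-1,0],[1.2,-1.5,0],[1.5,-1.9,0.6],[1.5,-1.9,1.3]], "spin": [10,20,30,40,49.8]}}

```text
clock: 15.65
eef_pos: [0.5488, -0.2606, 0.1502]
tool_rot: [-0.015, 1.0, -0.0, -0.0]
ft_force: [0.4, 0.7, -2.2]
grip_width: 0.0132
grasp_force: 59.4
```

{"name": "arm_command", "arguments": {"slide": [[0,0,0],[0,0,0],[0,0,0.5],[0,0,1],[0,0,1.5]], "spin": [0,0,0,0,0]}}

```text
clock: 16.27
eef_pos: [0.5487, -0.2605, 0.1351]
tool_rot: [-0.018, 1.0, 0.0, -0.0]
ft_force: [0.0, 0.1, -2.7]
grip_width: 0.0136
grasp_force: 59.4
```

```bash
python3 tr.py wrist8; python3 - <<'E'
from h import *
plan([.5495,-.2604,.093],91.8)
E
```

```text
rim -0.06 [-0.0289  0.0309] 544
rim -0.03 [-0.0291  0.0308] 483
rim 0 [-0.0293  0.0304] 439
rim 0.03 [-0.0295  0.0303] 356
rim 0.06 [-0.0294  0.03  ] 196
blob [261.  89.] 416 [-0.063  -0.0113  0.0261] 0.030119116451551714
blob [294.  92.] 407 [-0.0604  0.0144  0.0261] 0.030809005228675163
blob [263. 122.] 377 [-0.0382 -0.0104  0.026 ] 0.030314774417509033
blob [292. 122.] 383 [-0.0379  0.0127  0.0261] 0.02985806369495492
blob [277. 223.] 2059 [0.0364 0.0011 0.058 ] 0.059995295442644675
tcp in tray [0.0289 0.0008 0.1342] [ 0.521  -0.2001 -3.7494] 0.013112565521310729
slide [-0.12 -0.02  4.12] spin 0.25 tooly 92.05 z [-1.5e-03  7.0e-04 -1.0e+00] eef [ 0.5483 -0.2603  0.1342] t 16.32
```

{"name": "arm_command", "arguments": {"slide": [[0,0,1],[0,0,2],[0,0,3],[0,0,3.8],[0,0,4.1]], "spin": [0.2,0.2,0.2,0.2,0.2]}}

```text
clock: 16.95
eef_pos: [0.5484, -0.2603, 0.0936]
tool_rot: [-0.016, 1.0, 0.0, -0.001]
ft_force: [0.2, 0.0, -2.3]
grip_width: 0.0131
grasp_force: 59.4
```

{"name": "arm_command", "arguments": {"slide": [[0,0,0.1],[0,0,0.15],[0,0,0.2],[0,0,0.25],[0,0,0.25]], "spin": [0,0,0,0,0]}}

```text
clock: 17.58
eef_pos: [0.5489, -0.2606, 0.0921]
tool_rot: [-0.016, 1.0, -0.0, 0.0]
ft_force: [0.1, -1.1, -2.4]
grip_width: 0.0134
grasp_force: 59.4
```

{"name": "arm_command", "arguments": {"slide": [[0,0,0.1],[0.5,0,0.15],[1.5,0,0.15],[2.5,0,0.15],[3.5,0,0.15]], "spin": [0,0,0,0,0]}}

```text
clock: 18.2
eef_pos: [0.5132, -0.2618, 0.0908]
tool_rot: [-0.016, 1.0, -0.0, 0.0]
ft_force: [1.8, -0.3, -0.8]
grip_width: 0.0134
grasp_force: 59.6
```

{"name": "arm_command", "arguments": {"slide": [[0.5,0,0],[1,0,0],[1.5,0,0],[2,0,0],[2.5,0,0]], "spin": [0,0,0,0,0]}}

```text
clock: 18.82
eef_pos: [0.4892, -0.2626, 0.0908]
tool_rot: [-0.016, 1.0, -0.0, 0.001]
ft_force: [2.9, -0.2, -0.2]
grip_width: 0.0133
grasp_force: 59.7
```

```bash
python3 tr.py wrist9
```

```text
rim -0.06 [-0.029   0.0308] 677
rim -0.03 [-0.0291  0.0307] 853
blob [277. 187.] 2352 [-0.0527  0.0011  0.0243] 0.030407974998008177
blob [248. 224.] 143 [-0.0313 -0.0187  0.0395] 0.045175439675292625
blob [307. 223.] 182 [-0.0312  0.0208  0.0379] 0.04553095875543019
blob [280. 246.] 24 [-0.0052  0.003   0.015 ] 0.01600689118941407
tcp in tray [-0.031   0.0008  0.0908] [ 1.4937 -0.4597  1.2891] 0.013090323762173419
```

View pics/wrist9.png

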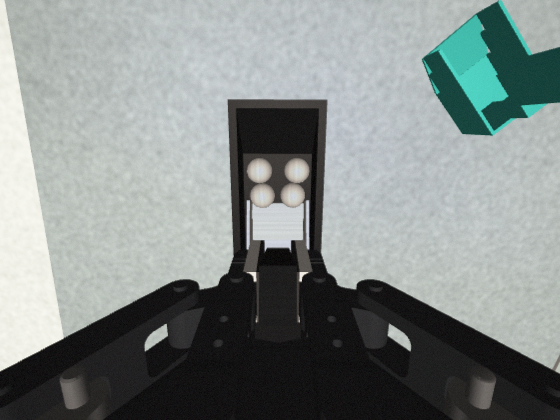

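The wrist view shows all four balls just ahead of the low lip (row 200), at (260,171), (296,170), (262,195) and (293,194), being pushed with little force. I'll keep pushing into the slope.

{"name": "arm_command", "arguments": {"slide": [[0.4,0,0],[0.8,0,0],[1.2,0,0],[1.6,0,0],[2,0,0]], "spin": [0,0,0,0,0]}}

```text
clock: 19.5
eef_pos: [0.469, -0.2632, 0.0907]
tool_rot: [-0.016, 1.0, -0.0, 0.0]
ft_force: [3.8, -0.1, 2.1]
grip_width: 0.0133
grasp_force: 59.8
```

```bash
cat > b.py <<'E'
from h import *
import sys
# balls as bright circles in wrist view, given in tool frame (cm) and tray frame (mm)
np.set_printoptions(precision=1,suppress=True)
C=np.array([.5195,-.2615,0]);a=np.radians(1.8);M=np.array([[np.cos(a),np.sin(a),0],[-np.sin(a),np.cos(a),0],[0,0,1]])
p=shot('wrist',sys.argv[1]); o=get_obs(); W=cloud(p); T=(W-C)@M.T
g=cv2.GaussianBlur(cv2.cvtColor(p['pixels'],cv2.COLOR_RGB2GRAY),(0,0),1)
c=cv2.HoughCircles(g,cv2.HOUGH_GRADIENT,1.2,18,param1=120,param2=12,minRadius=8,maxRadius=17)
Rt=R.from_quat(o['tool_rot']).as_matrix()
cam=-ext(p)[0].T@ext(p)[1]
for u,v,r in (c[0] if c is not None else []):
    if not(220<u<335 and 60<v<300): continue
    w=back(p,(u,v)); w=w+.009*(w-cam)/np.linalg.norm(w-cam)   # ball centre
    print('px',u,v,r,'tray mm',M@(w-C)*1000,'tool mm',(Rt.T@(w-o['eef_pos']))*1000)
print('tcp tray mm',M@(o['eef_pos']-C)*1000,o['ft_force'],round(o['clock'],2))
E
python3 b.py wrist10
```

```text
px 253.8 184.20001 12.32 tray mm [-75.3 -16.3  23.9] tool mm [ 24.2 -16.2  66.8]
px 299.40002 184.20001 13.04 tray mm [-75.4  15.6  24.4] tool mm [24.3 15.7 66.3]
px 263.40002 208.20001 11.0 tray mm [-58.   -9.8  24.4] tool mm [ 6.9 -9.6 66.3]
px 288.6 208.20001 11.0 tray mm [-57.9   8.2  24.1] tool mm [ 6.8  8.4 66.6]
px 257.40002 227.40001 12.32 tray mm [-36.8 -15.6   4.9] tool mm [-14.3 -15.5  85.8]
px 297.0 228.6 12.32 tray mm [-35.8  15.9   4.9] tool mm [-15.3  16.   85.8]
px 240.6 209.40001 9.68 tray mm [-57.8 -25.8  26.7] tool mm [  6.6 -25.7  64. ]
px 231.00002 286.2 13.16 tray mm [-58.5 -16.9 133.7] tool mm [  7.4 -16.8 -43. ]
tcp tray mm [-51.1  -0.1  90.7] [3.4 0.9 1.9] 19.55
```

The rear two balls are already over the lip. Pushing a little further.

{"name": "arm_command", "arguments": {"slide": [[0.2,0,0],[0.4,0,0],[0.6,0,0],[0.8,0,0],[0.9,0,0]], "spin": [0,0,0,0,0]}}

```text
clock: 20.18
eef_pos: [0.4634, -0.2637, 0.0918]
tool_rot: [-0.017, 1.0, -0.0, 0.004]
ft_force: [9.5, 1.4, 1.7]
grip_width: 0.0135
grasp_force: 59.9
```

```bash
python3 b.py wrist11; python3 tilt.py wrist12
```

```text
px 299.40002 195.00002 11.96 tray mm [-71.7  15.7  20.3] tool mm [16.1 16.3 71.4]
px 255.00002 195.00002 11.72 tray mm [-71.5 -16.4  20. ] tool mm [ 16.  -15.8  71.7]
px 294.6 219.00002 14.960001 tray mm [-49.   13.4   6.6] tool mm [-6.5 13.9 85.3]
px 265.80002 244.20001 13.639999 tray mm [-34.7  -8.7  23.5] tool mm [-20.9  -8.2  68.5]
px 288.6 241.8 11.0 tray mm [-36.3   8.3  22.5] tool mm [-19.3   8.8  69.5]
px 263.40002 219.00002 14.960001 tray mm [-49.1 -11.1   7. ] tool mm [ -6.3 -10.6  84.9]
px 315.0 155.40001 16.28 tray mm [-101.   25.   29.] tool mm [45.3 25.6 62.5]
px 239.40001 154.20001 14.960001 tray mm [-101.8  -25.6   29.9] tool mm [ 46.2 -24.9  61.6]
px 231.00002 286.2 13.16 tray mm [-64.3 -17.3 134.6] tool mm [  7.8 -16.8 -42.8]
px 325.80002 283.80002 10.28 tray mm [-64.1  17.9 132.4] tool mm [  7.6  18.4 -40.6]
tcp tray mm [-56.1  -0.5  91.9] [9.1 0.2 1.9] 20.23
-0.024 z below tcp [0.0598 0.062  0.0774] 51
-0.018 z below tcp [0.0598 0.0621 0.0773] 252
-0.012 z below tcp [0.0625 0.0761 0.0777] 481
-0.006 z below tcp [0.0758 0.0766 0.0774] 288
-0.0 z below tcp [0.0755 0.0762 0.0769] 305
0.006 z below tcp [0.075  0.0759 0.0767] 203
0.012 z below tcp [0.0636 0.0654 0.0679] 112
0.018 z below tcp [0.0628 0.0646 0.0678] 188
0.024 z below tcp [0.0646 0.0667 0.0689] 104
0.054 z below tcp [0.0888 0.0897 0.0905] 113
0.06 z below tcp [0.0887 0.0895 0.0903] 333
[ 0.4634 -0.2637  0.0918] [8.2544 0.8088 2.1593] 20.275
```

Two balls have rolled into the bowl. I'll retreat gently towards the end wall, raised a few millimetres.

{"name": "arm_command", "arguments": {"slide": [[-0.3,0,-0.1],[-0.9,0.02,-0.3],[-1.8,0.04,-0.5],[-3,0.06,-0.5],[-4.3,0.08,-0.5]], "spin": [0,0,0,0,0]}}

```text
clock: 20.9
eef_pos: [0.5032, -0.261, 0.0949]
tool_rot: [-0.016, 1.0, 0.0, -0.001]
ft_force: [0.0, 0.5, -2.2]
grip_width: 0.0133
grasp_force: 59.3
```

{"name": "arm_command", "arguments": {"slide": [[-1.3,0,0],[-2.6,0,0],[-3.9,0,0],[-4.9,0,0],[-5.5,0,0]], "spin": [0,0,0,0,0]}}

```text
clock: 21.52
eef_pos: [0.5585, -0.2594, 0.0954]
tool_rot: [-0.016, 1.0, 0.0, -0.0]
ft_force: [-1.1, 0.3, -3.6]
grip_width: 0.0135
grasp_force: 59.3
```

```bash
python3 b.py wrist13
```

```text
px 288.6 243.00002 12.08 tray mm [59.3  9.7 26.2] tool mm [-19.6   8.8  69.3]
px 264.6 244.20001 9.440001 tray mm [34.3 -5.5 90. ] tool mm [ 5.3 -6.4  5.4]
px 294.6 216.6 14.960001 tray mm [43.4 14.7 10.9] tool mm [-3.7 13.9 84.6]
px 263.40002 217.8 14.960001 tray mm [44.5 -9.7 10.4] tool mm [ -4.8 -10.6  85.1]
px 229.8 285.0 11.84 tray mm [ 31.2 -16.5 137.4] tool mm [  8.4 -17.4 -42. ]
px 325.80002 283.80002 10.28 tray mm [ 31.4  19.3 136.1] tool mm [  8.1  18.4 -40.7]
tcp tray mm [39.6  0.9 95.4] [ 1.5 -0.3 -2.6] 21.57
```

{"name": "arm_command", "arguments": {"slide": [[-0.5,0,0],[-1,0,0],[-1.5,0,0],[-2,0,0],[-2.5,0,0]], "spin": [0,0,0,0,0]}}

```text
clock: 22.2
eef_pos: [0.5788, -0.2589, 0.0955]
tool_rot: [-0.015, 1.0, -0.0, -0.004]
ft_force: [-9.7, -0.4, 4.0]
grip_width: 0.013
grasp_force: 60.4
```

{"name": "arm_command", "arguments": {"slide": [[-0.4,0,0],[-0.8,0,0],[-1.2,0,0],[-1.6,0,0],[-2,0,0]], "spin": [0,0,0,0,0]}}

```text
clock: 22.82
eef_pos: [0.5995, -0.2583, 0.0955]
tool_rot: [-0.015, 1.0, -0.0, -0.003]
ft_force: [-7.2, 0.2, 2.9]
grip_width: 0.013
grasp_force: 60.7
```

```bash
python3 b.py wrist14; python3 tilt.py wrist15
```

```text
px 263.40002 204.6 9.68 tray mm [70.3 -9.1 25.4] tool mm [ 9.8 -9.7 70. ]
px 293.40002 202.20001 13.639999 tray mm [68.8 12.7 24.4] tool mm [11.3 12.  71. ]
px 257.40002 226.20001 13.52 tray mm [ 92.4 -14.9   8.5] tool mm [-12.4 -15.5  86.8]
px 298.2 222.6 10.76 tray mm [89.4 17.6  8.4] tool mm [-9.4 16.9 86.9]
px 294.6 177.0 14.960001 tray mm [51.9 13.9 14.6] tool mm [28.1 13.2 81. ]
px 317.40002 222.6 16.28 tray mm [81.9 29.5 32.2] tool mm [-1.7 28.9 63.2]
px 229.8 285.0 11.84 tray mm [ 72.3 -16.7 137.7] tool mm [  8.5 -17.4 -42.3]
px 325.80002 283.80002 10.28 tray mm [ 72.8  19.1 136. ] tool mm [  8.   18.4 -40.5]
tcp tray mm [80.6  0.7 95.4] [-6.9 -0.6  1.8] 22.88
-0.018 z below tcp [0.0773 0.078  0.0789] 88
-0.012 z below tcp [0.0776 0.0782 0.0793] 98
-0.006 z below tcp [0.0776 0.0787 0.0795] 124
-0.0 z below tcp [0.0772 0.0786 0.0795] 152
0.006 z below tcp [0.0615 0.0631 0.0663] 248
0.012 z below tcp [0.061  0.0627 0.0673] 388
0.018 z below tcp [0.0636 0.0695 0.077 ] 468
0.024 z below tcp [0.0731 0.0742 0.0753] 307
0.03 z below tcp [0.0705 0.0718 0.073 ] 336
0.036 z below tcp [0.0682 0.0694 0.0706] 341
0.042 z below tcp [0.0679 0.0688 0.0698] 43
[ 0.5999 -0.2583  0.0954] [-6.6956 -0.0201  1.7052] 22.925
```

Tilt is down to about 1.5°, with both balls at the fold. One small final push, then I'll move off the wall and lift.

{"name": "arm_command", "arguments": {"slide": [[-0.15,0,0],[-0.25,0,0],[-0.1,0,0],[0.4,0,0],[1,0,-0.3]], "spin": [0,0,0,0,0]}}

```text
clock: 23.55
eef_pos: [0.5929, -0.2583, 0.0984]
tool_rot: [-0.016, 1.0, 0.0, 0.0]
ft_force: [-1.1, -0.1, -3.1]
grip_width: 0.0134
grasp_force: 60.0
```

{"name": "arm_command", "arguments": {"slide": [[0.6,0,-1],[1,0,-2],[1.2,0,-4],[1.2,0,-6],[1.2,0,-8]], "spin": [0,0,0,0,0]}}

```text
clock: 24.18
eef_pos: [0.581, -0.2588, 0.1804]
tool_rot: [-0.016, 1.0, -0.0, 0.001]
ft_force: [1.0, 0.2, -3.0]
grip_width: 0.0129
grasp_force: 60.0
```

```bash
python3 b.py wrist16; python3 tilt.py wrist17; python3 - <<'E'
from h import *
plan([.55,.21,.265],81)
E
```

```text
px 289.80002 203.40001 13.639999 tray mm [ 51.6  10.  110.3] tool mm [11.8 10.2 73.4]
px 263.40002 203.40001 11.0 tray mm [ 51.5  -9.  110.7] tool mm [11.9 -8.9 73. ]
px 309.0 263.40002 14.960001 tray mm [ 54.4  14.7 202.8] tool mm [  8.5  14.5 -19.1]
px 294.6 174.6 14.960001 tray mm [32.4 13.8 99.7] tool mm [31.2 14.  83.9]
px 277.80002 222.6 12.32 tray mm [ 54.3   1.3 146.5] tool mm [ 8.9  1.3 37.2]
px 317.40002 202.20001 14.72 tray mm [80.8 46.  -6.9] tool mm [-16.6  46.4 190.7]
px 231.00002 286.2 13.16 tray mm [ 53.7 -16.1 223.2] tool mm [  9.  -16.3 -39.4]
px 324.6 285.0 12.8 tray mm [ 53.6  18.4 222.6] tool mm [  9.2  18.2 -38.9]
px 294.6 89.4 10.76 tray mm [-36.9  18.1   2.5] tool mm [101.   18.6 180.6]
tcp tray mm [ 63.    0.1 183.8] [ 0.5 -1.5  1.1] 24.23
-0.018 z below tcp [0.0766 0.0773 0.0781] 78
-0.012 z below tcp [0.0764 0.0773 0.078 ] 98
-0.006 z below tcp [0.0765 0.0774 0.0782] 114
-0.0 z below tcp [0.0766 0.0774 0.0782] 168
0.006 z below tcp [0.0606 0.0623 0.0676] 205
0.012 z below tcp [0.0596 0.0609 0.065 ] 373
0.018 z below tcp [0.0615 0.0653 0.0757] 473
0.024 z below tcp [0.072  0.0733 0.0746] 321
0.03 z below tcp [0.0698 0.0709 0.072 ] 311
0.036 z below tcp [0.0672 0.0684 0.0697] 345
0.042 z below tcp [0.066  0.0668 0.0677] 111
[ 0.5827 -0.2595  0.1825] [ 0.9759 -0.2306 -2.716 ] 24.275
slide [ 1.7  47.01 -8.4 ] spin 10.84 tooly 91.84 z [ 0.0067 -0.0029 -1.    ] eef [ 0.5827 -0.2595  0.1825] t 24.27
```

View pics/wrist17.png

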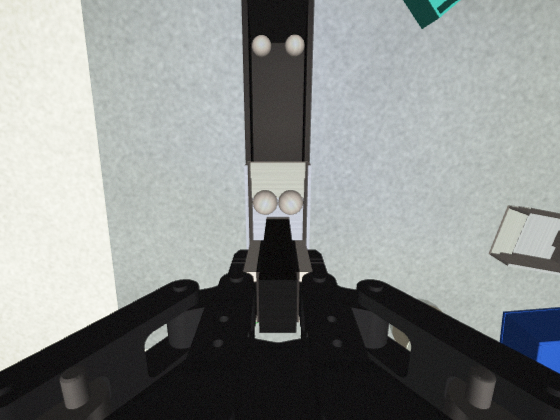

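The wrist view shows the two balls in the level scoop at (265,203) and (291,203), with the other two left in the tray at (261,45) and (295,45). Lifting and carrying to the demagnetiser.

{"name": "arm_command", "arguments": {"slide": [[0,0,-2],[0,0,-4.5],[0,0.5,-7],[0.2,2,-8.4],[0.4,4,-8.4]], "spin": [0,0,0,0,0]}}

```text
clock: 24.9
eef_pos: [0.5758, -0.218, 0.2632]
tool_rot: [-0.016, 1.0, -0.0, 0.001]
ft_force: [0.6, -0.2, -2.9]
grip_width: 0.0133
grasp_force: 60.1
```

{"name": "arm_command", "arguments": {"slide": [[0.2,3,0],[0.4,6.5,0],[0.6,10,0],[0.8,13.5,0],[1,17,0]], "spin": [1,2,3,4,5]}}

```text
clock: 25.52
eef_pos: [0.5586, -0.0468, 0.261]
tool_rot: [0.027, 1.0, 0.0, -0.001]
ft_force: [-0.1, -0.4, -2.1]
grip_width: 0.0133
grasp_force: 60.0
```

{"name": "arm_command", "arguments": {"slide": [[0.2,3.5,0],[0.4,7,0],[0.6,10.5,0],[0.8,14,0],[1,17,0]], "spin": [1,2,3,4,5]}}

```text
clock: 26.15
eef_pos: [0.5576, 0.1234, 0.2609]
tool_rot: [0.071, 0.998, -0.0, -0.001]
ft_force: [-0.1, -0.6, -2.0]
grip_width: 0.0132
grasp_force: 60.1
```

```bash
python3 - <<'E'
from h import *
plan([.55,.21,.265],81)
E
```

```text
slide [ 1.98  8.47 -0.41] spin 0.91 tooly 81.91 z [-2.8e-03 -2.0e-04 -1.0e+00] eef [0.5576 0.1234 0.2609] t 26.15
```

{"name": "arm_command", "arguments": {"slide": [[-1,2.6,0],[-2,5.2,0.5],[-3,7.6,1.2],[-4,9.2,2],[-4.4,9.8,2.5]], "spin": [0.3,0.6,0.9,0.9,0.9]}}

```text
clock: 26.78
eef_pos: [0.6156, 0.2134, 0.2351]
tool_rot: [0.078, 0.997, -0.001, -0.002]
ft_force: [-0.3, 0.7, -2.6]
grip_width: 0.0131
grasp_force: 60.0
```

```bash
cat > slot.py <<'E'
from h import *
import sys
np.set_printoptions(precision=2,suppress=True)
p=shot('wrist',sys.argv[1]); o=get_obs(); W=cloud(p); Rt=R.from_quat(o['tool_rot']).as_matrix()
Q=(W-o['eef_pos'])@Rt*1000
h=W[...,2]
# scoop bowl in tool frame: points below tcp 35..90 mm and near axis
m=(abs(Q[...,1])<30)&(Q[...,2]>40)&(Q[...,2]<95)&(Q[...,0]>-30)&(Q[...,0]<60)&(h>.122)
P=Q[m]
for z0,z1 in((45,56),(56,70),(70,90)):
    q=P[(P[:,2]>z0)&(P[:,2]<z1)]
    if len(q): print('bowl z',z0,z1,'x',np.percentile(q[:,0],[1,99]),'y',np.percentile(q[:,1],[1,99]),len(q))
# plate: fit; slot hole = pixels whose range is beyond the plate, connected component
pl=(h>.108)&(h<.121); 
print('plate z',np.median(h[pl]))
hole=((h<.105)&(abs(W[...,0]-.54)<.06)&(abs(W[...,1]-.2275)<.06)).astype(np.uint8)
zp=np.median(h[pl]); 
# intersect pixel rays with plate top
K=np.array(p['intrinsics']);Rm,t=ext(p);c=-Rm.T@t
ct,_=cv2.findContours(hole,cv2.RETR_EXTERNAL,cv2.CHAIN_APPROX_NONE)
ct=max(ct,key=cv2.contourArea)[:,0,:]
d=np.c_[ct,np.ones(len(ct))]@np.linalg.inv(K).T@Rm; G=c+d*((zp-c[2])/d[:,2])[:,None]
r=cv2.minAreaRect((G[:,:2]*1000).astype(np.float32)); print('slot world',np.round(r[0],1),np.round(r[1],1),round(r[2],2),'px bbox',ct.min(0),ct.max(0),len(ct))
g=(G-o['eef_pos'])@Rt*1000; r=cv2.minAreaRect(g[:,:2].astype(np.float32)); print('slot tool',np.round(r[0],1),np.round(r[1],1),round(r[2],2))
P=W[pl]; P=P[(abs(P[:,0]-.54)<.13)&(abs(P[:,1]-.2275)<.12)]; r=cv2.minAreaRect((P[:,:2]*1000).astype(np.float32)); print('plate rect',np.round(r[0],1),np.round(r[1],1),round(r[2],2))
np.savez('slot.npz',g=g)
print(o['eef_pos']*1000,np.degrees(np.arctan2(Rt[1,1],Rt[0,1])),Rt[:,2],o['clock'])
E
python3 slot.py wrist18
```

```text
bowl z 45 56 x [-13.41  41.18] y [-20.6   21.29] 727
bowl z 56 70 x [-11.52  40.65] y [-18.7   19.47] 1630
bowl z 70 90 x [-19.8   35.17] y [-18.62  19.42] 2160
plate z 0.11597351128904546
slot world [539.  228.4] [43.2 69.9] 80.98 px bbox [254  63] [308 152] 281
slot tool [77.8  3.1] [69.9 43.2] 0.08
plate rect [549.1 226.9] [160.9 179.5] 81.08
[615.86 213.34 234.63] 81.05277956940151 [-0. -0. -1.] 26.825
```

View pics/wrist18.png

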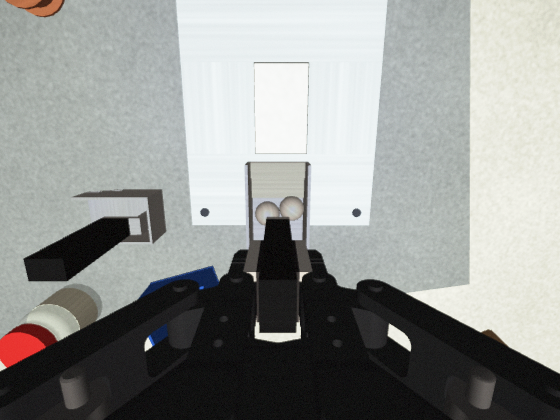

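The wrist view shows the slot at (281,107) straight ahead, the level scoop with its two balls at (268,212) and (291,208), and the bowl aligned with the slot. I'll move over the slot by the offset measured in this image.

{"name": "arm_command", "arguments": {"slide": [[1,0.05,0],[2.8,0.15,0],[4.6,0.25,0],[6,0.29,0],[6.78,0.29,0]], "spin": [0.1,0.1,0.1,0.1,0.1]}}

```text
clock: 27.45
eef_pos: [0.549, 0.2249, 0.2385]
tool_rot: [0.08, 0.997, 0.0, 0.0]
ft_force: [-0.1, -0.5, -3.7]
grip_width: 0.0133
grasp_force: 60.0
```

{"name": "arm_command", "arguments": {"slide": [[0,0,0],[0,0,0.5],[0,0,1],[0,0,1.5],[0,0,2]], "spin": [0,0,0,0,0]}}

```text
clock: 28.08
eef_pos: [0.5505, 0.2252, 0.2167]
tool_rot: [0.08, 0.997, -0.0, -0.0]
ft_force: [1.3, -0.4, -2.8]
grip_width: 0.0134
grasp_force: 60.0
```

```bash
python3 - <<'E'
from h import *
plan([.54934,.22675,.2146],80.97)
camera('wrist')
plan([.54934,.22675,.2146],80.97)
E
python3 slot.py wrist19
```

```text
slide [0.14 0.13 0.21] spin -0.14 tooly 80.83 z [-7.e-04 -3.e-04 -1.e+00] eef [0.5505 0.2252 0.2167] t 28.07
slide [0.11 0.15 0.14] spin -0.14 tooly 80.83 z [-1.7e-03 -8.0e-04 -1.0e+00] eef [0.5501 0.2251 0.216 ] t 28.12
bowl z 45 56 x [-14.01  40.85] y [-20.63  21.25] 712
bowl z 56 70 x [-10.02  40.3 ] y [-18.76  19.44] 1552
bowl z 70 90 x [-20.13  36.45] y [-18.68  19.38] 2264
plate z 0.1159730522814166
slot world [508.8 233.3] [43.   9.4] 80.84 px bbox [252 149] [306 161] 132
slot tool [41.9  1.6] [43.   9.4] 89.99
plate rect [532.4 229.5] [160.8 186.9] 80.94
[550.07 225.12 216.39] 80.83827840980805 [-0. -0. -1.] 28.175
```

{"name": "arm_command", "arguments": {"slide": [[0.12,0.13,0],[0.12,0.13,0],[0.12,0.13,0.4],[0.12,0.13,0.8],[0.12,0.13,0.8]], "spin": [0,0,0,0,0]}}

```text
clock: 28.8
eef_pos: [0.5491, 0.2266, 0.2088]
tool_rot: [0.08, 0.997, -0.0, -0.001]
ft_force: [0.1, -0.1, -3.2]
grip_width: 0.0128
grasp_force: 60.1
```

```bash
python3 slot.py wrist20
```

```text
bowl z 45 56 x [-13.96  41.07] y [-20.73  21.19] 717
bowl z 56 70 x [-9.36 40.54] y [-18.84  19.34] 1578
bowl z 70 90 x [-19.82  36.62] y [-18.79  19.29] 2230
plate z 0.11596238091061091
slot world [507.7 233.6] [42.5  7.6] 80.85 px bbox [250 151] [305 161] 130
slot tool [42.1  0.3] [42.5  7.6] 89.99
plate rect [530.3 229.6] [161.  182.3] 81.0
[549.26 226.7  209.14] 80.83968930185642 [-0. -0. -1.] 28.85
```

{"name": "arm_command", "arguments": {"slide": [[0,0,0.4],[0,0,0.8],[0,0,1.2],[0,0,1.6],[0,0,1.8]], "spin": [0,0,0,0,0]}}

```text
clock: 29.48
eef_pos: [0.5493, 0.2267, 0.191]
tool_rot: [0.08, 0.997, -0.0, -0.0]
ft_force: [-0.2, -0.8, -2.5]
grip_width: 0.013
grasp_force: 60.1
```

{"name": "arm_command", "arguments": {"slide": [[0,0,0.5],[0,0,1],[0,0,1.5],[0,0,2],[0,0,2.5]], "spin": [0,0,0,0,0]}}

```text
clock: 30.1
eef_pos: [0.5495, 0.2268, 0.1661]
tool_rot: [0.08, 0.997, -0.0, -0.0]
ft_force: [-0.3, -0.7, -2.7]
grip_width: 0.0131
grasp_force: 60.1
```

{"name": "arm_command", "arguments": {"slide": [[0,0,0.8],[0,0,1.6],[0,0,2.4],[0,0,3.2],[0,0,3.8]], "spin": [0,0,0,0,0]}}

```text
clock: 30.72
eef_pos: [0.5493, 0.2267, 0.1278]
tool_rot: [0.08, 0.997, -0.0, -0.0]
ft_force: [0.6, -0.2, -3.6]
grip_width: 0.0133
grasp_force: 60.1
```

{"name": "arm_command", "arguments": {"slide": [[0,0,0],[0,0,0],[0,0,0],[0,0,0],[0,0,0]], "spin": [0,0,0,0,0]}}

```text
clock: 31.35
eef_pos: [0.5496, 0.2268, 0.1287]
tool_rot: [0.08, 0.997, 0.0, 0.0]
ft_force: [-0.1, 0.2, -2.5]
grip_width: 0.0133
grasp_force: 60.0
```

```bash
python3 b.py wrist21; python3 - <<'E'
from h import *
o=get_obs(); print(o['eef_pos'],o['ft_force'],o['clock'],o['tool_rot'])
E
```

```text
px 264.6 208.20001 12.08 tray mm [ 37.3 479.5  58.4] tool mm [ 6.4 -9.  70.2]
px 289.80002 204.6 11.0 tray mm [ 38.  498.   58.9] tool mm [ 9.3  9.3 69.8]
px 257.40002 228.6 9.08 tray mm [ 57.1 469.   42.1] tool mm [-14.9 -15.6  86.6]
px 231.00002 286.2 13.16 tray mm [ 34.4 472.  171.5] tool mm [  7.9 -16.9 -42.9]
px 240.6 258.6 9.08 tray mm [ 38.8 470.7 137.9] tool mm [  3.4 -17.4  -9.3]
px 324.6 285.0 12.8 tray mm [ 40.6 505.9 171.3] tool mm [  8.2  17.6 -42.6]
tcp tray mm [ 45.3 487.1 128.6] [-0.5  0.  -2.3] 31.4
[0.54952493 0.22682197 0.1286468 ] [-0.52383613  0.01935525 -2.31108851] 31.4 [7.98613759e-02 9.96805973e-01 5.62093357e-05 1.01980643e-04]
```

The scoop's origin is at about z 0.046, with both balls still in the bowl. The wrist force is just the scoop's weight, so nothing is touching the machine. Handing in.

```bash
python3 -c "
from h import *
print(job_done())"
```

```text
the job is handed in; nothing more can be done
None
```

I handed the job in at about 31 s with the scoop still gripped, upright and lowered through the demagnetiser slot. Two balls are in its bowl, the other two were last seen in the tray, and no machine contact registered at the wrist. The hand-in gave no verdict, so I can't confirm it passed.

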